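# Draw the filter plate from under its hood and hold it up for inspection

### The job

Swing the white hood of the filter box on the bench back until it stands upright, then draw out the filter plate (the one with the wire mesh and the tall grip tab) and leave the solid blanking plate in its slot. The mesh frame is delicate: grip the filter plate lightly, never with more than 60 N on a finger. Finish holding it upright in the gripper above the middle of the square white weighing dish, clear of it by about a hand's breadth, with a broad mesh face turned square towards the robot's side of the bench; the hood stays open, the dish and the other things on the bench stay where they are.

Things in the scene. Friction and masses are not known exactly. Their poses are not given: they have to be found in the camera images.
- filter_box: grey box fixed on the worktop, base 130 (x) x 180 (y) x 55 mm high, white hood of the same plan on top. Origin: middle of the underside; x from the front (louvres, towards the robot) to the hinge at the rear; yaw within 0.3 rad of 0. Two slots in its top, 11 (y) x 71 (x) mm, 42 deep, at x -5, y +35 and -35 mm, hold one plate each, in either order. Hose spigot on the +y side sticks out 22 mm
- hood (a joint): angle of the hood about the rear top edge of the base, rad: 0 shut, 1.57 upright, stop at 1.8; may start a little ajar. Hinge friction keeps it where it is left; raising it takes 2 to 3 N at the handle. White shell open below, 44 mm high, 3 mm walls
- hood_handle (a point): middle of the hood's black round handle bar, 16 mm thick, 32 mm long along the box's y, flat ends, 28 mm above the hood's top on two narrow posts between its ends. Pinched on its two ends from above, it turns between the pads as the hood swings. Hood shut: 108 mm in front of the hinge line, 72 mm above it (127 mm above the worktop). Its axes turn with the hood
- hood_hinge (a point): middle of the hinge line (along the box's y), at the rear top edge of the base: x +65 mm from the box's origin, 55 mm above the worktop
- filter_plate: loose filter plate, about 80 g: upright frame with wire mesh, 64 (x) x 8 (y, normal of the broad faces) x 46 mm high, and on top a grey grip tab 30 (x) x 12 (y) x 34 mm high; 80 mm in all. Origin: middle of the underside; z up. In its slot it stands 13 mm above the worktop, axes parallel to the box's, tab from 59 to 93 mm. Delicate: at most 60 N on a finger
- blank_plate: loose blanking plate: solid aluminium 64 x 8 x 46 mm without mesh, with only a low grey ridge 20 x 8 mm, 7 mm high, on its top (66 mm above the worktop in its slot). Same origin and axes as the filter plate. Must stay in its slot
- dish: loose square white weighing dish, 80 x 80 x 16 mm, open on the worktop to the right of the box; its white sloping rim shows as a square frame, as the bench shows through its thin floor. Origin: middle of the underside. Nothing is put in it
- bench_axes (a point): point on the middle of the worktop that gives the bench's directions: x straight away from the robot, square to the bench's front edge, y to the left, z up. The plate's y (normal of its broad faces) shall be parallel to this x at the end, either way round
- dropper_bottle: bystander: brown dropper bottle, 31 mm across, 107 mm high, near the dish on its right. Origin: middle of the underside
- vial_a: bystander: brown vial with cap, 25 mm across, 68 mm high, standing close to the left (+y) side of the filter box, towards its front. Origin: middle of the underside
- vial_b: bystander: a second vial like it, on the same side of the box, towards its rear
- beaker: bystander: clear beaker, 72 mm across, 87 mm high, to the left of the filter box. Origin: middle of the underside
- marker_purple: bystander: marker lying on the worktop, 130 x 18 x 19 mm. Origin: middle of the underside
Mind the look-alikes: they are no part of the job. What is shaped like the dish but blue is not meant.

How it is judged:
On the way, in this order (a step that is already met when the one before it is completed fails the run):
1. the hood is swung back until it stands, with the filter plate still in its slot (value of joint hood above 1.3 rad and z of filter_plate in the frame of filter_box below 0.03 m), for 0.2 s.
2. the filter plate is drawn right out of its slot in the gripper, the hood still open (value of joint hood above 1.3 rad and z of filter_plate in the frame of filter_box above 0.065 m and contact force between the fingers and filter_plate above 1 N), for 0.2 s.
At the end, for the whole second after the job is handed in: Plate still and upright (0.2 rad) in the gripper, touching nothing else, underside 50-220 mm above the worktop, within 35 mm of over the dish middle, face normal within 0.22 rad of bench x; hood open > 1.3 rad; blank in its slot; dish moved < 30 mm, bystanders < 40 mm (value of joint hood above 1.3 rad and contact force between the fingers and filter_plate above 1 N and horizontal distance between filter_plate and dish below 0.035 m and height (world z) of filter_plate between 0.05 and 0.22 m and angle between filter_plate's own z axis and vertical below 0.2 rad and angle between the y axis of filter_plate and the x axis of bench_axes, either way round below 0.22 rad and linear speed of filter_plate below 0.03 m/s and contact force between filter_plate and dish below 0.1 N and contact force between filter_plate and filter_box below 0.1 N and contact force between filter_plate and dropper_bottle below 0.1 N and z of blank_plate in the frame of filter_box below 0.03 m and distance of dish from where it was at the start of the episode below 0.03 m and distance of each of dropper_bottle, vial_a, vial_b, beaker, marker_purple from where it was at the start of the episode below 0.04 m); the arm keeps its last pose, push and grip.
It fails at once if the filter plate is gripped with more than 60 N on a finger (120 N over both) (contact force between the fingers and filter_plate above 120 N).
It fails at once if the blanking plate is pulled from its slot (z of blank_plate in the frame of filter_box above 0.035 m).
It fails at once if the dish is pushed away (distance of dish from where it was at the start of the episode above 0.03 m).
It fails at once if a bystander is pushed away or knocked over (distance of any of dropper_bottle, vial_a, vial_b, beaker, marker_purple from where it was at the start of the episode above 0.04 m or angle between any of dropper_bottle, vial_a, vial_b, beaker's own z axis and vertical above 0.6 rad).
It also fails if it takes over 48 s, if anything falls off the work surface, if the arm or the gripper's body presses on something with over 40 N, if the wrist force passes 120 N, or if a joint passes its speed limit or range.

### The arm

A 6-joint arm with a two-finger parallel gripper is mounted at the origin on a cart in front of the work surface, level with it; the furniture and walls round the work are solid. World frame = base frame: x ahead of the robot, y to its left, z up, the work surface at z = 0. Lengths are in m, angles in rad, forces in N, time in s.
With the tool pointing down it reaches from about 0.25 to 0.725 m from the base axis. Payload 9.7 kg.
Tool frame: the origin (TCP) lies at the very end of the fingers, on their centre line; the grasp point (between the pads) lies 19 mm behind it; z points along the fingers, y is the line along which they close (so a half turn about z gives the same grasp; the last joint's range is limited). The gripper opens to 85 mm and grips with 20 to 120 N. Pads are 22 mm wide; open, the fingers measure 114 mm over their backs; the gripper's body (76 mm by 85 mm) begins 54 mm behind the grasp point. The pads swing forward as they close: fully open they stand 13 mm farther back than shut.
Start: joints at [-1.234, 0.087, 0.176, 1.66, 0, 1.571], TCP at [0.182, -0.519, 0.231] pointing down, gripper open.
Joint ranges: [-3.13, 3.13], [-0.85, 1.81], [-1.15, 1.24], [-2.2, 2.28], [-1.44, 1.52], [-3.14, 3.14]. Speed limits (rad/s): [2.22, 2.22, 2.57, 3.14, 3.14, 3.14].

### API

Orientations are given as a unit quaternion [x, y, z, w].
In Python, from cell import arm gives the robot as it stands. The module is installed in compiled form; this text tells all that it offers. Calls block until the motion is done:
- arm.reach(position, orientation): joint-space move of the TCP to a pose.
- arm.move_linear(position, velocity=0.15, attitude=None, threshold=None): straight line of the TCP; attitude=None keeps the orientation; velocity is the mean speed in m/s. With threshold (N) it stops when the force on the tool has changed by that much, and returns True; else False.
- arm.move_joints(angles): joint-space move.
- arm.command_gripper(opening): finger opening in m; the grip force is fixed at half the most; returns when the fingers have stopped.
- arm.hold(seconds).
- arm.inverse_kinematics(position, orientation): joint angles nearest the present ones, or None.
- arm.read_state(): the state.
- arm.capture(name): name is "scene" or "top"; returns the picture (400x640x3 uint8, blue, green, red); there is no depth.
- arm.get_calibration(name): a dict with "fov_y" (degrees; the focal length in pixels is half the picture's height over the tangent of half this angle, whatever the lens; pixels are square), "cx", "cy" (the principal point, pixels), "R" (3x3) and "t" (3): a world point X has camera coordinates R X + t. Camera axes: x right, y down, z forward; pixel columns grow to the right and rows downward; lengths in m; the calibration is good to about 2 mm. A picture is of the moment at which its call begins. get_calibration takes no time and is no camera call.
A pose or a line that the arm cannot do raises arm.MotionError and nothing moves.
- arm.hand_in(): hands the job in; it is judged then, once.
The state is a dict: "clock": time; "joints": joint angles; "qvel": joint speeds; "tau": joint torques, N m; "eef_pos": TCP position; "tool_rot": TCP orientation; "wrist_force": force on the tool from outside, world axes, zero at the start; "moment": the same for the moment, N m; "gripper_width": finger opening in m; "grip_force": force on a finger pad.
Only numpy, scipy, OpenCV 4.12 (cv2) and the standard library are available. Lean on these libraries where they do the work, as an engineer would, in place of code of your own. Each camera call takes 0.05 s, during which the arm holds its last target. There are 200 camera calls.

## Working session

There is one attempt and no reset: what is moved stays moved. The work goes in short steps, each a Python script; the robot and the scene stay as the last script left them, time stands still between calls to the robot, and variables do not carry over. Pictures are saved under pics/ and viewed, at most 10 in all, crops included, and the job is handed in when it is done.

```bash
mkdir -p pics
python3 - <<'E'
from cell import arm
import cv2,numpy as np
for n in("scene","top"):
    im=arm.capture(n); cv2.imwrite(f"pics/{n}0.png",im)
    print(n,{k:np.round(v,4).tolist() for k,v in arm.get_calibration(n).items()})
s=arm.read_state();print({k:np.round(v,3).tolist() for k,v in s.items()})
E
```

```text
scene {'fov_y': 49.4568, 'cx': 326.9327, 'cy': 194.5108, 'R': [[-0.5457, -0.8378, 0.0134], [-0.5666, 0.3572, -0.7426], [0.6174, -0.4128, -0.6696]], 't': [0.2595, 0.3933, 0.9396]}
top {'fov_y': 57.1832, 'cx': 320.4798, 'cy': 201.0993, 'R': [[-0.023, -0.9996, -0.014], [-0.9981, 0.0238, -0.0563], [0.0566, 0.0127, -0.9983]], 't': [-0.0005, 0.524, 1.1663]}
{'clock': 0.1, 'joints': [-1.234, 0.087, 0.175, 1.66, -0.0, 1.571], 'qvel': [0.0, -0.001, 0.002, 0.002, -0.002, 0.002], 'tau': [-0.001, -52.156, 46.565, 0.016, -0.0, -0.0], 'eef_pos': [0.182, -0.519, 0.231], 'tool_rot': [0.986, 0.168, -0.0, -0.001], 'wrist_force': [-0.988, 0.459, 0.364], 'moment': [0.093, -0.032, 0.029], 'grip_force': 0.0, 'gripper_width': 0.085}
```

View pics/scene0.png

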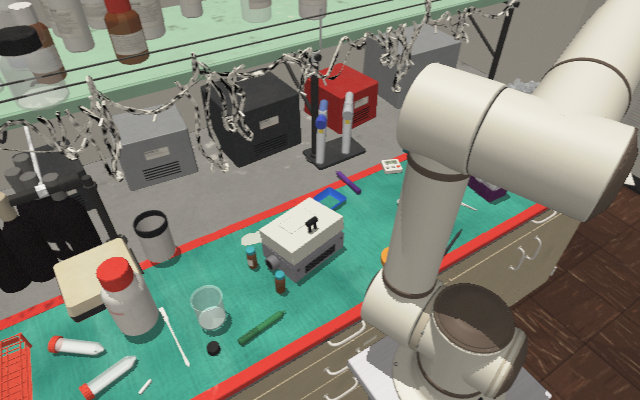

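View pics/top0.png

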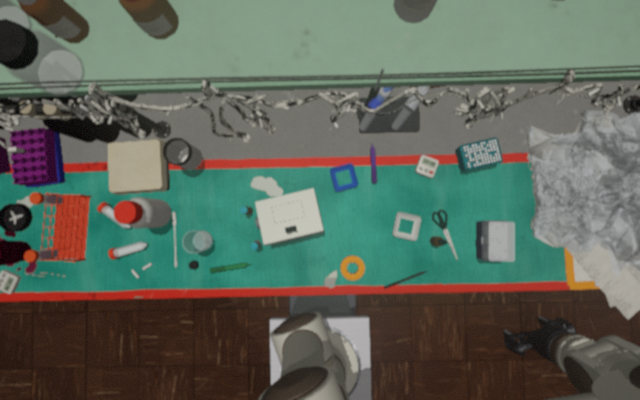

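The scene view shows the box at about (303,238), with the black handle at (312,223); the arm hides the dish. The top view shows the hood at (290,216), the handle at (291,230), the white dish at (407,226), the dropper bottle at (437,241), and red bench edges. Next I'll measure with masks and check a zoomed mosaic.

```bash
cat > h.py <<'E'
import numpy as np,cv2
from cell import arm
def cal(n):
    c=arm.get_calibration(n);f=200/np.tan(np.radians(c["fov_y"])/2)
    return f,c["cx"],c["cy"],np.array(c["R"]),np.array(c["t"])
def ray(n,p):
    f,cx,cy,R,t=cal(n);d=R.T@np.array([(p[0]-cx)/f,(p[1]-cy)/f,1]);return -R.T@t,d/np.linalg.norm(d)
def plane(n,p,z):
    o,d=ray(n,p);return o+d*(z-o[2])/d[2]
def tri(p,q):  # scene, top
    (a,d),(b,e)=ray("scene",p),ray("top",q)
    s=np.linalg.lstsq(np.c_[d,-e],b-a,rcond=None)[0]
    A,B=a+s[0]*d,b+s[1]*e;return (A+B)/2,np.linalg.norm(A-B)
def proj(n,X):
    f,cx,cy,R,t=cal(n);c=R@np.array(X)+t;return np.array([cx+f*c[0]/c[2],cy+f*c[1]/c[2]])
def blobs(im,mask,roi,amin=8):
    x0,y0,x1,y1=roi;m=np.zeros(mask.shape[:2],np.uint8);m[y0:y1,x0:x1]=mask[y0:y1,x0:x1]
    n,l,st,c=cv2.connectedComponentsWithStats(m)
    return sorted([(int(st[i,4]),c[i].round(2),(l==i).astype(np.uint8)) for i in range(1,n) if st[i,4]>=amin],key=lambda a:-a[0])
def white(im,v=165,s=50):
    h=cv2.cvtColor(im,cv2.COLOR_BGR2HSV);return ((h[...,2]>v)&(h[...,1]<s)).astype(np.uint8)
def dark(im,v=60): return (im.max(2)<v).astype(np.uint8)
E
python3 - <<'E'
from h import *
S=cv2.imread("pics/scene0.png");T=cv2.imread("pics/top0.png")
a=cv2.resize(S[185:305,230:360],None,fx=4,fy=4,interpolation=cv2.INTER_CUBIC)
b=cv2.resize(T[160:272,235:455],(800,407),interpolation=cv2.INTER_CUBIC)[:, :]
cv2.imwrite("pics/zs.png",a);cv2.imwrite("pics/zt.png",b)
for n,im,roi in(("scene",S,(250,190,350,290)),("top",T,(250,180,330,250))):
    for A,c,m in blobs(im,white(im),roi,100)[:2]:
        k=cv2.findContours(m,0,2)[0][0]; 
        print(n,"white",A,c,cv2.minAreaRect(k),cv2.approxPolyDP(cv2.convexHull(k),3,True)[:,0].tolist())
    print([(A,c.tolist()) for A,c,m in blobs(im,dark(im),roi)])
for A,c,m in blobs(T,white(T,150),(385,205,428,245),50)[:2]:
    r=cv2.minAreaRect(cv2.findContours(m,0,2)[0][0]);print("dish",A,c,r,plane("top",r[0],.016))
h=cv2.cvtColor(T,cv2.COLOR_BGR2HSV);red=((h[...,1]>150)&(h[...,2]>120)&((h[...,0]<8)|(h[...,0]>172)))
for r0,r1,nm in((280,305,"front"),(150,175,"rear")):
    P=[]
    for x in list(range(180,265))+list(range(390,520)):
        y=np.where(red[r0:r1,x])[0]
        if len(y)>2:P.append(plane("top",(x,r0+y.mean()),0)[:2])
    vx,vy,x0,y0=cv2.fitLine(np.float32(P),cv2.DIST_HUBER,0,.01,.01).ravel();print(nm,"edge",len(P),x0,y0,"bench yaw",np.arctan(-vx/vy))
E
```

```text
scene white 2260 [296.79 224.97] ((294.9000244140625, 228.20001220703125), (38.63470458984375, 93.10253143310547), 58.570438385009766) [[342, 216], [293, 252], [250, 244], [250, 233], [308, 198]]
[(213, [319.52, 258.34]), (82, [311.46, 222.96]), (31, [268.87, 264.42])]
top white 2887 [285.92 212.  ] ((286.55908203125, 205.88352966308594), (64.36795806884766, 61.186275482177734), 78.2317123413086) [[252, 181], [273, 180], [312, 188], [322, 229], [264, 243]]
[]
dish 345 [407.32 226.81] ((406.86468505859375, 226.3588104248047), (23.536958694458008, 22.669235229492188), 12.528807640075684) [ 0.4364709  -0.28667453  0.016     ]
front edge 215 0.23532692 -0.13958791 bench yaw -0.0011856118
rear edge 131 0.6554042 0.0007047549 bench yaw -0.0041451016
```

View pics/zs.png

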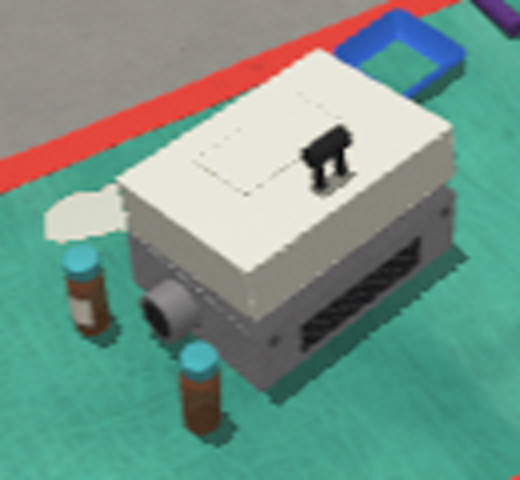

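View pics/zt.png

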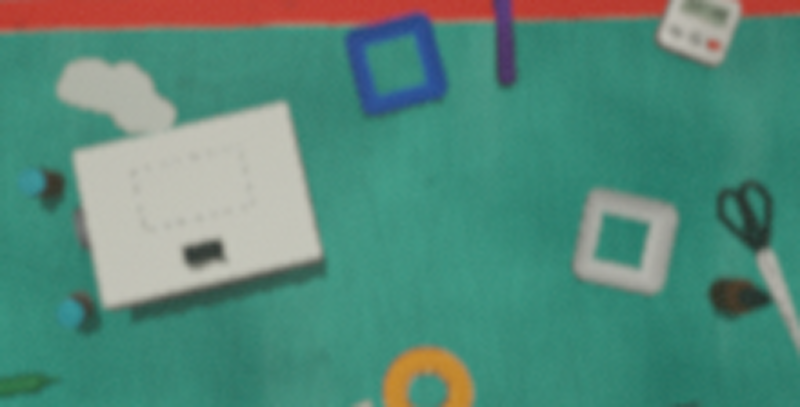

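The zooms show the shut hood's four top corners in both views and the handle bar at about (311.5,221.5) scene and (291,228.5) top. I'll triangulate them.

Run:
```python
from h import *
S=cv2.imread("pics/scene0.png");T=cv2.imread("pics/top0.png")
s=lambda x,y:((x+.5)/4-.5+230,(y+.5)/4-.5+185); t=lambda x,y:((x+.5)/3.636-.5+235,(y+.5)/3.636-.5+160)
# grey-level corner refinement
def ref(im,p): return cv2.cornerSubPix(cv2.cvtColor(im,6),np.float32([[p]]),(3,3),(-1,-1),(3,30,.01)).ravel()
P={}
for k,a,b in(("FL",(247,270),(107,307)),("FR",(452,128),(323,262)),("RR",(318,50),(287,102)),("RL",(118,180),(74,152)),("H",(328,146),(204,250))):
    a,b=s(*a),t(*b)
    if k!="H":
        print(np.round(ref(S,a)-a,1),np.round(ref(T,b)-b,1),end=" ")
    P[k],e=tri(a,b);print(k,P[k].round(4),round(e,4), "top@.099",plane("top",b,.099 if k!="H" else .127).round(4)[:2],"scene@",plane("scene",a,.099 if k!="H" else .127).round(4)[:2])
for A,B in(("FR","FL"),("RR","RL"),("FL","RL"),("FR","RR")):
    d=P[B]-P[A];print(A,B,np.linalg.norm(d).round(4),np.arctan2(d[1],d[0]).round(4),"rise",d[2].round(4))
for n,im,roi in(("scene",S,(300,212,322,234)),("top",T,(280,220,300,238))):
    for v in(70,100):
        for A,c,m in blobs(im,dark(im,v),roi)[:1]: print(n,v,A,c,cv2.minAreaRect(cv2.findContours(m,0,2)[0][0]))
print(plane("top",t(205,250),.127))
```

```text
[-0.1  0.7] [-1.6 -0.2] FL [0.3963 0.1547 0.1151] 0.0012 top@.099 [0.395  0.1569] scene@ [0.409  0.1489]
[-0.  -0.7] [-1.  -1.3] FR [ 0.4293 -0.0193  0.1148] 0.0038 top@.099 [ 0.4277 -0.0207] scene@ [ 0.4431 -0.0272]
[ 0.5 -0.6] [-0.4 -0.2] RR [0.5602 0.006  0.0952] 0.0001 top@.099 [0.5598 0.0059] scene@ [0.5566 0.0082]
[-0.7  0. ] [-0.3 -0.1] RL [0.5222 0.1817 0.0966] 0.0024 top@.099 [0.5227 0.1823] scene@ [0.5192 0.1817]
H [0.4399 0.0721 0.1389] 0.0016 top@.099 [0.4402 0.0739] scene@ [0.4494 0.0655]
FR FL 0.177 1.7582 rise 0.0003
RR RL 0.1798 1.7835 rise 0.0014
FL RL 0.1301 0.2117 rise -0.0186
FR RR 0.1347 0.1909 rise -0.0196
scene 70 89 [311.53 223.16] ((312.1922912597656, 224.03843688964844), (10.261954307556152, 13.035454750061035), 56.3099365234375)
scene 100 100 [311.33 223.59] ((311.8461608886719, 224.2692108154297), (10.816654205322266, 13.867505073547363), 56.3099365234375)
top 70 18 [290.5 229. ] ((290.5, 229.0), (2.0, 7.0), 90.0)
top 100 40 [290.68 229.1 ] ((290.676513671875, 229.20591735839844), (4.123105525970459, 9.45888900756836), 75.96376037597656)
[0.44017022 0.07311262 0.127     ]
```

Measured result: yaw is about 0.20 and the hood is about 0.145 rad ajar. The hinge is near (0.534, 0.092) and the handle near (0.440, 0.073, 0.140), and both agree with the text geometry. Next I'll grip the handle, using it to learn how grip force depends on commanded width.

```bash
cat >> h.py <<'E'
YAW=.2007;HINGE=np.array([.534,.0923,.055]);EX=np.array([np.cos(YAW),np.sin(YAW),0]);EY=np.array([-np.sin(YAW),np.cos(YAW),0])
def down(phi): return [float(np.cos(phi/2)),float(np.sin(phi/2)),0.,0.]   # tool z down, tool y at phi-90deg
def handle(th): a=th+np.arctan2(72,108);return HINGE+.1298*(-np.cos(a)*EX+np.array([0,0,np.sin(a)]))
def st(msg=""):
    s=arm.read_state();print(msg,"t",round(s["clock"],2),"p",np.round(s["eef_pos"],4),"F",np.round(s["wrist_force"],1),"w",round(float(s["gripper_width"]),4),"g",round(float(s["grip_force"]),1));return s
E
python3 - <<'E'
from h import *
q=down(YAW);H=handle(.145);tcp=H-[0,0,.016];print(H)
arm.reach((tcp+[0,0,.10]).tolist(),q);st()
cv2.imwrite("pics/top1.png",arm.capture("top"))
arm.command_gripper(.06)
print(arm.move_linear(tcp.tolist(),velocity=.1,threshold=8));st("down")
for w in(.036,.032,.031,.030,.028):
    arm.command_gripper(w);st(f"cmd {w}")
E
```

```text
[0.43947298 0.07306953 0.14184971]
 t 2.4 p [0.4396 0.0725 0.2258] F [ 0.1 -0.4 -0.2] w 0.0854 g 0.0
False
down t 3.98 p [0.4398 0.0731 0.1265] F [-0.9 -0.3 -0.1] w 0.0602 g 0.0
cmd 0.036 t 4.33 p [0.4395 0.0731 0.126 ] F [-0.7 -0.5  1. ] w 0.0359 g 0.0
cmd 0.032 t 4.55 p [0.4395 0.0728 0.126 ] F [-0.2 -2.2  1.6] w 0.0319 g 1.4
cmd 0.031 t 4.77 p [0.4395 0.0729 0.1259] F [-1.3 -2.7  2.6] w 0.0313 g 22.5
cmd 0.03 t 4.98 p [0.4394 0.0728 0.126 ] F [-1.8 -5.2  3.7] w 0.0308 g 44.8
cmd 0.028 t 5.2 p [0.4393 0.0728 0.126 ] F [-3.2 -4.3  3.8] w 0.0309 g 58.9
```

The grip is a position servo at about 22 N per mm of squeeze, so a light plate grip is possible. Now I'll swing the hood.

Run:
```python
from h import *
arm.command_gripper(.0305);s=st()
off=np.array(s["eef_pos"])-handle(.145)
for i,th in enumerate(np.linspace(.145,1.62,13)[1:]):
    p=handle(th)+off
    arm.move_linear(p.tolist(),velocity=.12)
    s=st(f"{th:.2f}")
    if np.linalg.norm(s["wrist_force"])>45: print("stop");break
T=arm.capture("top");S=arm.capture("scene")
cv2.imwrite("pics/m.png",np.hstack([cv2.resize(S[150:310,230:380],None,fx=2.6,fy=2.6),cv2.resize(T[140:300,240:380],None,fx=2.6,fy=2.6)]))
```

```text
t 5.42 p [0.4393 0.0728 0.1259] F [-2.4 -4.8  3.4] w 0.0307 g 53.8
0.27 t 5.7 p [0.4501 0.0751 0.1368] F [-3.9 -3.7  1.1] w 0.0306 g 53.5
0.39 t 5.98 p [0.4627 0.0777 0.1464] F [-1.9 -2.6 -0.4] w 0.0307 g 53.2
0.51 t 6.27 p [0.4763 0.0806 0.1545] F [-0.3 -1.  -1.1] w 0.0308 g 53.2
0.64 t 6.55 p [0.4904 0.0835 0.1609] F [-2.7  0.8 -1.9] w 0.0307 g 52.8
0.76 t 6.83 p [0.5055 0.0866 0.1656] F [-2.   2.6 -0.8] w 0.0306 g 52.0
0.88 t 7.12 p [0.5209 0.0899 0.1684] F [-1.7  5.   1.4] w 0.0309 g 51.4
1.01 t 7.4 p [0.5367 0.0932 0.1693] F [-2.4  5.8  3. ] w 0.0309 g 50.5
1.13 t 7.68 p [0.5524 0.0965 0.1684] F [-2.2  6.2  5.7] w 0.0306 g 49.8
1.25 t 7.97 p [0.5681 0.0998 0.1654] F [-1.2  7.   5.9] w 0.0309 g 48.9
1.37 t 8.25 p [0.5833 0.103  0.1607] F [0.2 7.1 7.8] w 0.0304 g 48.3
1.50 t 8.53 p [0.5977 0.106  0.1539] F [0.8 8.8 8.6] w 0.0309 g 48.6
1.62 t 8.82 p [0.6112 0.1089 0.1456] F [3.3 8.7 8.9] w 0.0305 g 49.8
```

View pics/m.png

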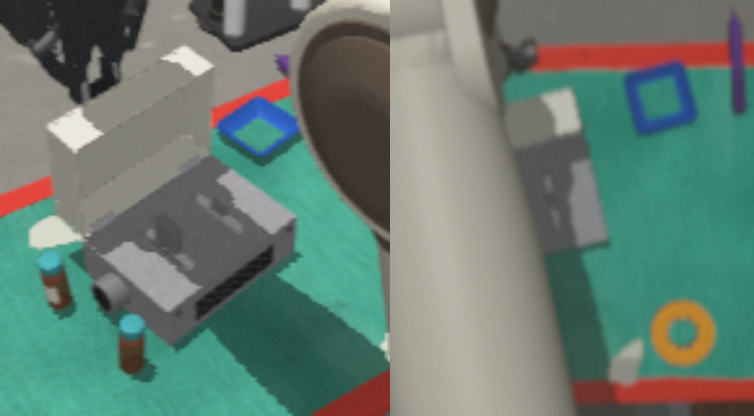

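The hood stands upright and the two plates show in their slots; the taller tab appears to be in the left (+y) slot. I'll release, retreat and look without the arm in the way.

Run:
```python
from h import *
arm.command_gripper(.06);s=st()
p=np.array(s["eef_pos"]);arm.move_linear((p+[0,0,.10]).tolist(),velocity=.2)
arm.reach([.30,-.25,.26],down(YAW));st()
T=arm.capture("top");S=arm.capture("scene")
cv2.imwrite("pics/s2.png",S);cv2.imwrite("pics/t2.png",T)
a=cv2.resize(S[190:290,250:350],None,fx=4,fy=4,interpolation=cv2.INTER_CUBIC);b=cv2.resize(T[180:280,245:345],None,fx=4,fy=4,interpolation=cv2.INTER_CUBIC)
cv2.imwrite("pics/m2.png",np.hstack([a,b]))
B=HINGE-.065*EX-[0,0,.055]
for sy in(1,-1):
    for z in(.093,.066):
        X=B-.005*EX+sy*.035*EY+[0,0,z];print(sy,z,X.round(4),"scene zoom",(proj("scene",X)-[250,190]).round(1)*4,"top zoom",(proj("top",X)-[245,180]).round(1)*4)
```

```text
t 9.31 p [0.6094 0.1071 0.1432] F [-0.1 -1.1  0.4] w 0.06 g 0.0
 t 11.68 p [ 0.3005 -0.2498  0.2599] F [ 0.2 -0.4 -0.2] w 0.0601 g 0.0
1 0.093 [0.4584 0.1126 0.093 ] scene zoom [177.2 181.2] top zoom [135.2 169.6]
1 0.066 [0.4584 0.1126 0.066 ] scene zoom [178.4 209.6] top zoom [139.6 169.6]
-1 0.093 [0.4724 0.044  0.093 ] scene zoom [256.4 127.2] top zoom [226.4 148.8]
-1 0.066 [0.4724 0.044  0.066 ] scene zoom [256.8 155.2] top zoom [228.4 149.2]
```

View pics/m2.png

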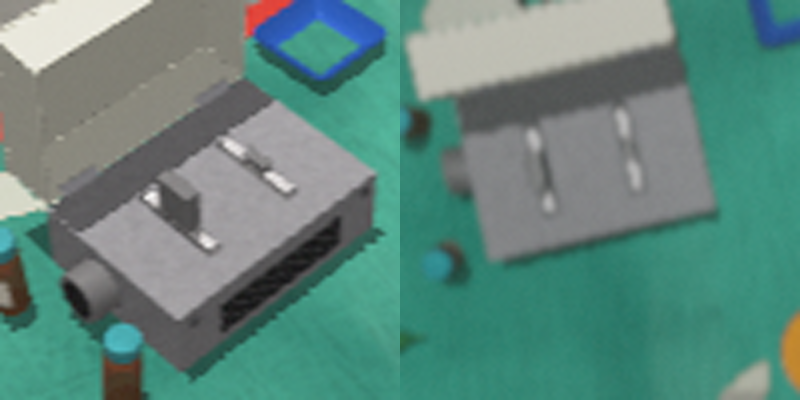

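The filter plate, with its tall tab, is in the +y slot at scene zoom (180,180) and top zoom (138,168). The low blank is in the −y slot, the hood is upright, and the projected slot model fits both views to within 2 mm. I'll grasp lightly and draw the plate out.

Run:
```python
from h import *
z=lambda x,y,a,b:((x+.5)/4-.5+a,(y+.5)/4-.5+b)
print("tab top tri",tri(z(180,180,250,190),z(138,167,245,180)))
q=down(YAW);p=np.array([.4586,.1124,.062])
arm.command_gripper(.05)
arm.reach((p+[0,0,.12]).tolist(),q)
print(arm.move_linear((p+[0,0,.04]).tolist(),velocity=.2),arm.move_linear(p.tolist(),velocity=.08,threshold=6));st("at tab")
for w in(.02,.014,.0125,.012,.0115,.011):
    arm.command_gripper(w);s=st(w)
    if s["grip_force"]>18:break
```

```text
tab top tri (array([0.46099673, 0.11104753, 0.092483  ]), np.float64(0.0016178877390141155))
False False
at tab t 17.66 p [0.4585 0.1124 0.062 ] F [-0.3  0.5 -0.2] w 0.0499 g 0.0
0.02 t 18.06 p [0.4587 0.1124 0.0622] F [0.  0.2 0.2] w 0.0201 g 0.0
0.014 t 18.29 p [0.4586 0.1124 0.062 ] F [-0.8 -0.5 -0.5] w 0.0138 g 0.0
0.0125 t 18.51 p [0.4586 0.1124 0.062 ] F [0.5 0.4 0.2] w 0.0127 g 0.0
0.012 t 18.73 p [0.4586 0.1124 0.062 ] F [ 0.1  0.8 -0.3] w 0.0122 g 1.0
0.0115 t 18.94 p [0.4586 0.1124 0.062 ] F [-0.4  0.3  0.3] w 0.0118 g 13.9
0.011 t 19.16 p [0.4586 0.1124 0.0621] F [ 1.  -0.1  0.6] w 0.0114 g 27.8
```

Run:
```python
from h import *
s=st();p=np.array(s["eef_pos"])
arm.move_linear((p+[0,0,.03]).tolist(),velocity=.06);st("30mm")
arm.move_linear((p+[0,0,.14]).tolist(),velocity=.12);arm.hold(.3);st("up")
D=[.436,-.287]
arm.move_linear([.44,-.08,.20],velocity=.2);st("aside")
arm.reach(D+[.19],down(np.pi/2));st("over")
arm.move_linear(D+[.155],velocity=.08);arm.hold(.5);s=st("end");print(np.round(s["tool_rot"],3))
S=arm.capture("scene");T=arm.capture("top")
cv2.imwrite("pics/m3.png",np.hstack([cv2.resize(S[150:330,230:430],None,fx=2,fy=2),cv2.resize(T[140:320,240:440],None,fx=2,fy=2)]))
```

```text
t 19.16 p [0.4586 0.1124 0.0621] F [ 1.  -0.1  0.6] w 0.0114 g 27.8
30mm t 19.81 p [0.4587 0.1124 0.0921] F [ 0.2  0.6 -1. ] w 0.0117 g 27.7
up t 21.18 p [0.4585 0.1124 0.2017] F [ 0.1 -0.2 -1.2] w 0.0117 g 27.7Traceback (most recent call last):
  File "<stdin>", line 6, in <module>
cell.MotionError: the arm cannot follow that straight line within its joint ranges
```

Run:
```python
from h import *
print(np.round(arm.read_state()["joints"],3))
for ph in(np.pi/2,-np.pi/2):
  for z in(.2,.155):
    j=arm.inverse_kinematics([.436,-.287,z],down(ph));print(ph,z,None if j is None else np.round(j,3))
for x,y in((.44,-.08),(.44,0),(.45,-.18)):
  for ph in(YAW,):
    j=arm.inverse_kinematics([x,y,.2],down(ph));print(x,y,None if j is None else np.round(j,3))
```

```text
[ 0.24  -0.107 -0.074  1.605  0.    -3.102]
1.5707963267948966 0.2 [-0.582  0.01   0.035  1.596  0.     0.989]
1.5707963267948966 0.155 [-0.582  0.005 -0.057  1.509  0.     0.989]
-1.5707963267948966 0.2 [-0.582  0.01   0.035  1.596  0.    -2.153]
-1.5707963267948966 0.155 [-0.582  0.005 -0.057  1.509  0.    -2.153]
0.44 -0.08 [-0.18  -0.167 -0.131  1.607  0.     2.761]
0.44 0 [ 0.    -0.184 -0.145  1.61   0.     2.941]
0.45 -0.18 [-0.381 -0.078 -0.051  1.599  0.     2.56 ]
```

Run:
```python
from h import *
D=[.436,-.287]
arm.reach(D+[.20],down(-np.pi/2));st("over")
arm.move_linear(D+[.155],velocity=.08);arm.hold(.5);s=st("end");print(np.round(s["tool_rot"],3))
S=arm.capture("scene");T=arm.capture("top")
cv2.imwrite("pics/m3.png",np.hstack([cv2.resize(S[150:330,230:430],None,fx=2,fy=2),cv2.resize(T[140:320,240:440],None,fx=2,fy=2)]))
```

```text
over t 22.66 p [ 0.4364 -0.2863  0.2001] F [ 0.5  0.3 -1. ] w 0.0114 g 27.7
end t 23.87 p [ 0.436  -0.287   0.1551] F [-0.3 -0.  -1.5] w 0.0116 g 27.7
[-0.707  0.707 -0.     0.   ]
```

View pics/m3.png

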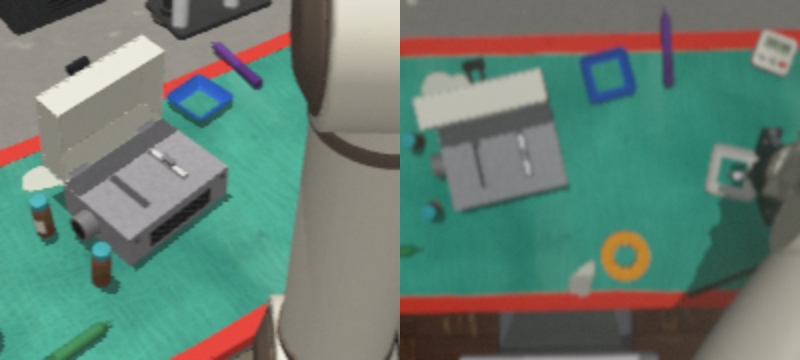

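The +y slot is empty, the blank is in place, the hood is open, and the vials and dish (top crop about (735,170)) have not moved. The grip reads a steady 27.7 N with the plate's weight on the wrist, so I'm handing in.

```bash
python3 -c "
from cell import arm
print(arm.hand_in())"
```

```text
the job is handed in; nothing more can be done
None
```

I handed the job in with the hood open, the blanking plate still in its slot, and the filter plate held upright at about 28 N, roughly 105 mm above the worktop over the dish middle with a mesh face towards the robot; no verdict came back.

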